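Click the ledge radio to its next band

TASK

Move the radio on the ledge to its next band: with a fingertip on top of the large knurled band wheel in its top panel, roll the wheel towards the tuning-knob end of the radio until it clicks once into the next position, one click and no further. Do not grip, lift or shift the radio; leave its small volume wheel and the kitchen things as they stand, and finish with the hand clear.

Things in the scene. Friction and masses are not known exactly. Their poses are not given: they have to be found in the camera images.
- radio: portable three-band radio, black plastic, loose, standing on rubber feet; 260 mm long (its y), 85 mm deep (its x), top panel 150 mm above the ledge, about 1.6 kg. Origin: centre of its underside. Its -x face is the front (speaker grille, tuning scale), z is up, its -y end carries the round tuning knob. A folded aerial lies along the top rear (+x) edge, up to 9 mm above the panel
- band_crown (a point): topmost point of the band wheel, mid-width, 160 mm above the ledge; does not turn with it. The wheel: large knurled thumbwheel let into the radio's top, 50 mm in diameter, 16 mm wide, axis level along the radio's x, 25 mm below this point. It stands 10 mm proud of the panel, 5 mm proud of the low shoulders beside it (6 mm wide, 26 mm long). A fingertip pressed on its crown rolls it
- band_wheel (a joint): turn of the band wheel, rad; grows as the crown rolls towards the tuning knob (radio's -y). Three sprung click positions: 0, 0.785 (45 deg), 1.571; stops 0.2 beyond the ends. Let go in between, it jumps to the nearer of the two beside it. Takes at most 0.04 N m (1.6 N at the rim); one click is 20 mm at the rim. Starts at the first or second position
- band_mark (a point): white line across the rim of the band wheel; it turns with the wheel. It leans 45 degrees from the crown towards the speaker end (+y) at the first position, stands at the crown at the second, and leans 45 degrees towards the tuning knob at the third. One click moves it 19 mm
- tuning_knob (a point): middle of the round tuning knob, 46 mm in diameter, 16 mm long, that sticks out of the radio's -y end, 100 mm above the ledge; it does not turn here and is not to be used
- volume_wheel (a joint): turn of the volume wheel in rad, 0 at the start: the small, narrow thumbwheel (28 mm in diameter, 7 mm wide, 5 mm proud of the panel), to be left alone
- volume_crown (a point): topmost point of the volume wheel, 120 mm from the band wheel towards the speaker end (+y), 155 mm above the ledge
- mortar: wooden mortar, 188 mm across, 185 mm high, with its pestle standing in it up to about 0.47 m; origin at the centre of its underside; bystander
- pot: empty aluminium pot, 220 mm across (270 mm over its handles), 120 mm high; origin at the centre of its underside; bystander
- pot_lid: the pot's loose lid, 228 mm across, with a knob, 41 mm high over all, lying on the pot; origin at the centre of its underside; bystander
- sieve: green plastic sieve, 200 mm across, 55 mm high, with a flat handle; origin at the centre of its underside; bystander
- plates: two enamel plates stacked, 227 mm across, 26 mm high; origin at the centre of the underside; bystander
- mug: enamel mug, 80 mm across, 85 mm high, standing close to the speaker end of the radio; origin at the centre of its underside; bystander
- ladle: stainless steel ladle lying along the front of the radio; origin under its bowl (86 mm across, 32 mm high), handle to its own -x, 325 mm; bystander

How it is judged:
At the end, for the whole second after the job is handed in: The band wheel rests exactly one click past its starting position, towards the tuning knob (within 0.15 rad of the second or third position; mark moved 9.5 to 27 mm). Radio upright within 8 mm of its place and untouched; volume wheel within 0.25 rad of where it was ((value of joint band_wheel between 0.635 and 0.935 rad or value of joint band_wheel between 1.421 and 1.721 rad) and distance of band_mark from where it was at the start of the episode between 0.0095 and 0.0272 m and contact force between the fingers and radio below 0.1 N and value of joint volume_wheel between -0.25 and 0.25 rad and distance of radio from where it was at the start of the episode below 0.008 m and angle between radio's own z axis and vertical below 0.1 rad).
It fails at once if the radio is shoved more than 8 mm or tipped more than 0.1 rad (distance of radio from where it was at the start of the episode above 0.008 m or angle between radio's own z axis and vertical above 0.1 rad).
It fails at once if the radio is lifted (height (world z) of radio above 0.006 m).
It fails at once if the volume wheel is turned (not (value of joint volume_wheel between -0.25 and 0.25 rad)).
It fails at once if a bystander is shifted more than 30 mm (distance of any of mortar, pot, pot_lid, sieve, plates, mug, ladle from where it was at the start of the episode above 0.03 m).
It also fails if it takes over 32 s, if anything falls off the work surface, if the arm or the gripper's body presses on something with over 40 N, if the wrist force passes 120 N, or if a joint passes its speed limit or range.

ROBOT

A 7-joint arm with a two-finger parallel gripper is mounted at the origin on the work surface. World frame = base frame: x ahead of the robot, y to its left, z up, the work surface at z = 0. Lengths are in m, angles in rad, forces in N, time in s.
With the tool pointing down it reaches from about 0.4 to 0.875 m from the base axis. Payload 6.5 kg.
Tool frame: the origin (TCP) lies on the mounting face of the last link; the fingertips stand 166 mm ahead of it and the grasp point (between the pads) lies 147 mm ahead of it (env.grip_depth is the distance from the TCP to the grasp point, in m); z points along the fingers, y is the line along which they close (so a half turn about z gives the same grasp; the last joint's range is limited). The gripper opens to 88 mm and grips with 3 to 60 N. Pads are 18 mm wide; open, the fingers measure 123 mm over their backs; the gripper's body (75 mm by 187 mm) begins 45 mm behind the grasp point.
Start: joints at [-1.255, 0.536, -0.004, 1.538, 0.003, 1.067, -0.071], TCP at [0.242, 0.603, 0.405] pointing down, gripper open.
Joint ranges: [-2.7, 2.7], [-0.37, 2.16], [-1.27, 1.26], [0.24, 2.4], [-1.31, 4.45], [0.19, 1.91], [-2.76, 2.76]. Speed limits (rad/s): [2.39, 2.39, 3.14, 3.14, 3.14, 3.14, 3.14].

INTERFACE

Orientations are given as [roll, pitch, yaw] about the fixed x, y, z axes, in that order (R = Rz(yaw) Ry(pitch) Rx(roll)).
In Python, from rig import env gives the robot as it stands. The module is installed in compiled form; this text tells all that it offers.
- The arm moves only by the tool send_rows, never from a script. Its arguments are lists of equal length, an entry for each row: "delta_pos": the shift along the tool's x, y, z as a fraction of full scale, a list of three; "angular": the turn, a rotation vector about the tool's x, y, z as a fraction of full scale, a list of three; "fingers": the opening, from 0 (shut) to 1 (fully open). A call has 1 to 20 rows; each row shifts and turns the commanded pose from where the row before left it, along the tool's axes as they then stand; what a row does not reach is not made up. Full scale, the value 1, is 0.75 m for a shift and 0.5 rad for a turn. A row lasts 1/10 s, in which the tool goes at most 50 mm and 8.59 degrees, less where a joint would pass 70% of its speed; a pose out of reach is approached as far as the arm can. A call with a number of a shift or a turn outside -1 to 1 is refused whole. A call with a gripper value outside its range is refused whole. The fingers move at their own pace and stop on an object; "newtons" is the grip in N (left out, the last holds). Time passes only in rows, so rows that do not move let the fingers close. It gives the time, the measured TCP pose, the force, the opening and the grip force at its end, in the units of the state.
- env.read_state(): the state, without advancing time (a new reading comes with each control period).
- env.capture(name): name is "side" or "top" or "wrist"; returns a dict with "frame" (384x512x3 uint8, red, green, blue), "z_map" (384x512 float32, m along the optical axis (not along the pixel's ray), 0 where there is no reading), "K" (3x3 intrinsics, pixels), "distortion" ([k1, k2, p1, p2, k3] as OpenCV has them; the pictures are not rectified), "rvec" (rotation vector, rad) and "tvec" (3), from world to camera coordinates, as OpenCV has them; the wrist camera has in their place "tool_from_camera" (4x4, takes a point from camera to tool coordinates, whose origin is the TCP and whose axes are the flange's). Camera axes: x right, y down, z forward; pixel columns grow to the right and rows downward; lengths in m; the calibration is good to about 2 mm. A picture is of the moment at which its call begins: read the wrist's pose just before it.
- env.sign_off(): hands the job in; it is judged then, once.
The state is a dict: "time": time; "joint_positions": joint angles; "qd": joint speeds; "joint_efforts": joint torques, N m; "tool_pos": TCP position; "orientation": TCP orientation; "wrist_force": force on the tool from outside, world axes, zero at the start; "ft_torque": the same for the moment, N m; "gripper_width": finger opening in m; "gripper_force": force on a finger pad.
Only numpy, scipy, OpenCV 4.12 (cv2) and the standard library are available. Lean on these libraries where they do the work, as an engineer would, in place of code of your own. Each camera call takes 0.05 s, during which the arm holds its last target. There are 200 camera calls.

## Working session

There is one attempt and no reset: what is moved stays moved. The work goes in short steps, Python scripts to look and compute and a tool call to move; the robot and the scene stay as the last step left them, time stands still between calls to the robot, and variables do not carry over. Pictures are saved under pics/ and viewed, at most 10 in all, crops included, and the job is handed in when it is done.

Besides the shell and the picture viewer there is one more tool, called after "Emit:" as name(argument=value, ...) on one line, values as JSON. send_rows: Moves the arm, as the interface text tells. Its arguments: {"type":"object","properties":{"delta_pos":{"type":"array"},"angular":{"type":"array"},"fingers":{"type":"array"},"newtons":{"type":"number"}},"required":["delta_pos","angular","fingers"]}

```bash
mkdir -p pics; cat > h.py <<'E'
import numpy as np, cv2
from scipy.spatial.transform import Rotation as R
from rig import env
def cap(n):
    s=env.read_state(); c=env.capture(n)
    if n=='wrist':
        T=np.eye(4);T[:3,:3]=R.from_euler('xyz',s['orientation']).as_matrix();T[:3,3]=s['tool_pos']
        c['W']=T@np.array(c['tool_from_camera'])
    else:
        T=np.eye(4);T[:3,:3]=cv2.Rodrigues(np.array(c['rvec'],float))[0];T[:3,3]=np.ravel(c['tvec']);c['W']=np.linalg.inv(T)
    return c
def cloud(c):
    h,w=c['z_map'].shape
    uv=np.stack(np.meshgrid(np.arange(w),np.arange(h)),-1).reshape(-1,1,2).astype(float)
    n=cv2.undistortPoints(uv,np.array(c['K'],float),np.array(c['distortion'],float)).reshape(h,w,2)
    z=c['z_map'][...,None]; P=np.concatenate([n*z,z],-1)
    P=P@c['W'][:3,:3].T+c['W'][:3,3]; P[c['z_map']==0]=np.nan
    return P
def save(c,f): cv2.imwrite('pics/'+f,c['frame'][...,::-1])
E
python3 - <<'E'
from h import *
import pickle
s=env.read_state();print(s)
for n in('top','side'):
    c=cap(n);save(c,n+'0.png');pickle.dump(c,open(n+'.pkl','wb'))
E
```

```text
{'time': 0.0, 'joint_positions': array([-1.25519091,  0.53719369, -0.00442937,  1.53885812,  0.0026463 ,
        1.06731274, -0.0712145 ]), 'qd': array([-6.91624537e-05, -7.09943782e-04, -4.12892249e-05, -4.87433042e-04,
        1.47242833e-04,  6.24103704e-04, -7.68278404e-05]), 'joint_efforts': array([ 2.07437056e-04, -5.70989907e+01,  9.90890376e-01, -2.51600629e+01,
       -5.62613597e-02,  1.80079427e-02,  1.82116778e-04]), 'tool_pos': array([0.24207298, 0.60288987, 0.40382695]), 'orientation': array([-3.13983446e+00,  1.74576010e-04,  2.75985921e+00]), 'wrist_force': array([-0.24351803, -0.14628182,  0.06537483]), 'ft_torque': array([-0.03047157, -0.00409902,  0.04466418]), 'gripper_force': 0.0, 'gripper_width': 0.08790328821806756}
```

View pics/top0.png

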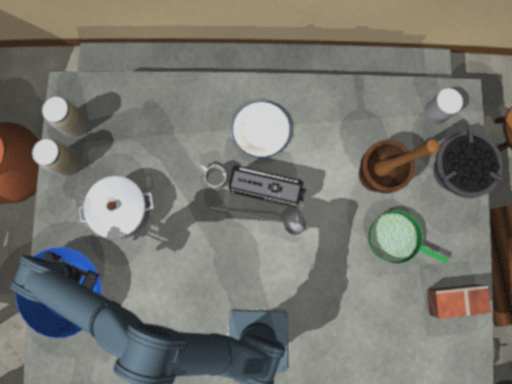

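View pics/side0.png

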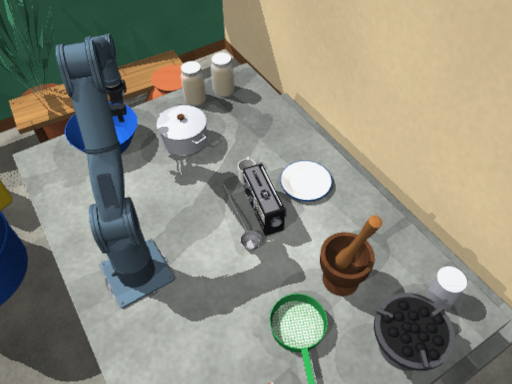

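The top view shows the radio around (266,185), the mug at its left (speaker) end at (215,176), the ladle in front, the plates at (262,129) and the mortar at (387,165). Next I measure the radio from the depth.

```bash
python3 - <<'E'
from h import *
import pickle
c=pickle.load(open('top.pkl','rb'));P=cloud(c)
sub=P[160:212,222:312].reshape(-1,3)
m=(sub[:,2]>.135)&(sub[:,2]<.175); q=sub[m]
print(m.sum(),np.median(q[:,2]))
r=cv2.minAreaRect(q[:,:2].astype(np.float32));print(r);print(cv2.boxPoints(r))
for v,u in((187,275),(182,241),(176,215),(222,294),(184,300)):print(u,v,P[v,u])
f=c['frame'][155:235,200:320,::-1];cv2.imwrite('pics/crop.png',cv2.resize(f,None,fx=6,fy=6,interpolation=cv2.INTER_CUBIC))
E
```

```text
1741 0.150379837434081
((0.5662286281585693, -0.01705010235309601), (0.2600937485694885, 0.08930348604917526), 77.04161834716797)
[[ 0.49355188 -0.13377225]
 [ 0.5805811  -0.15379795]
 [ 0.6389054   0.09967205]
 [ 0.5518761   0.11969775]]
275 187 [ 0.55489606 -0.04952626  0.16089472]
241 182 [0.57136003 0.07116025 0.15374994]
215 176 [0.6160986  0.17951012 0.0047391 ]
294 222 [ 0.44453971 -0.12959843 -0.00215466]
300 184 [ 0.56970345 -0.13884086  0.14608075]
```

View pics/crop.png

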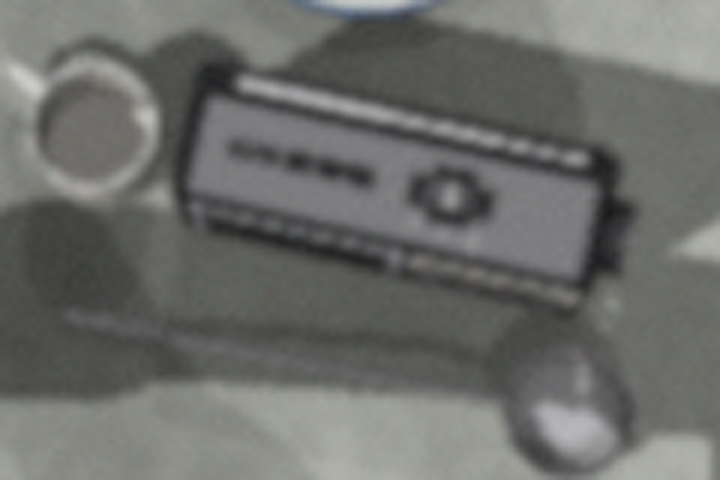

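The crop puts the band wheel at full-image pixel (275,187), with a white mark at its crown, so it is probably at the second position. The tuning knob is at the right (-y) end. Now I move over it with the fingers shut.

Emit:
send_rows(delta_pos=[[-0.0355,-0.0326,0],[-0.0355,-0.0326,0],[-0.0355,-0.0326,0],[-0.0355,-0.0326,0],[-0.0355,-0.0326,0],[-0.0355,-0.0326,0],[-0.0355,-0.0326,0],[-0.0355,-0.0326,0],[-0.0355,-0.0326,0],[-0.0355,-0.0326,0],[-0.0355,-0.0326,0],[-0.0355,-0.0326,0],[-0.0355,-0.0326,0],[-0.0355,-0.0326,0],[-0.0355,-0.0326,0],[-0.0355,-0.0326,0],[-0.0355,-0.0326,0],[-0.0355,-0.0326,0],[-0.0355,-0.0326,0],[-0.0355,-0.0326,0]], angular=[[0,0,0],[0,0,0],[0,0,0],[0,0,0],[0,0,0],[0,0,0],[0,0,0],[0,0,0],[0,0,0],[0,0,0],[0,0,0],[0,0,0],[0,0,0],[0,0,0],[0,0,0],[0,0,0],[0,0,0],[0,0,0],[0,0,0],[0,0,0]], fingers=[0,0,0,0,0,0,0,0,0,0,0,0,0,0,0,0,0,0,0,0], newtons=10)

```text
time: 2.1
tool_pos: [0.5545, -0.0503, 0.4045]
orientation: [-3.141, -0.001, 2.76]
wrist_force: [1.6, 0.9, -0.4]
gripper_width: 0.0006
gripper_force: 0.0
```

Emit:
send_rows(delta_pos=[[0,0,0],[0,0,0],[0,0,0],[0,0,0]], angular=[[0,0,-0.155],[0,0,-0.155],[0,0,0],[0,0,0]], fingers=[0,0,0,0])

```text
time: 2.5
tool_pos: [0.554, -0.0489, 0.4045]
orientation: [3.142, -0.0, 2.913]
wrist_force: [-0.6, -0.1, 0.3]
gripper_width: 0.0005
gripper_force: 0.0
```

```bash
python3 - <<'E'
from h import *
import pickle
s=env.read_state();print(s['time'],s['tool_pos'],s['orientation'],s['gripper_width'],s['wrist_force'])
c=cap('wrist');save(c,'w1.png');pickle.dump(c,open('w1.pkl','wb'));print(c['tool_from_camera'])
E
```

```text
2.5 [ 0.55402225 -0.04886824  0.40451024] [ 3.14157348e+00 -4.86451413e-04  2.91303438e+00] 0.0005194312423273356 [-0.64156154 -0.14546497  0.33347707]
[[ 6.20133941e-04 -9.60995191e-01 -2.76564382e-01  7.09429640e-02]
 [ 9.99999806e-01  5.81841876e-04  2.20514933e-04 -4.99749528e-04]
 [-5.09970513e-05 -2.76564465e-01  9.60995366e-01  1.85627183e-02]
 [ 0.00000000e+00  0.00000000e+00  0.00000000e+00  1.00000000e+00]]
```

View pics/w1.png

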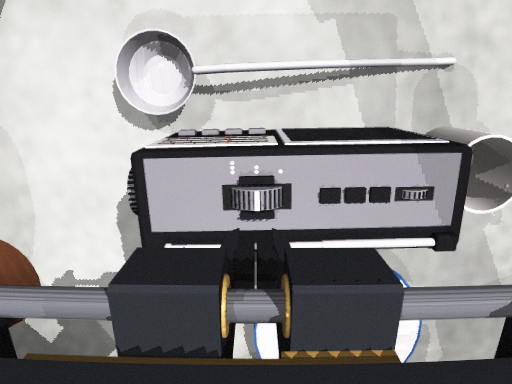

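The wrist view shows the band wheel at (257,198) with its white mark at the crown, so it is in the second position. The tuning knob is at the left, the volume wheel at (414,194), and the shut fingers at about (255,240).

```bash
python3 - <<'E'
from h import *
import pickle
c=pickle.load(open('w1.pkl','rb'));P=cloud(c)
yaw=-0.2262
ex=np.array([np.cos(yaw),np.sin(yaw)]);ey=np.array([-np.sin(yaw),np.cos(yaw)])
q=P[150:240,140:470].reshape(-1,3)
m=(abs(q[:,2]-.15)<.004)
r=cv2.minAreaRect(q[m][:,:2].astype(np.float32));print(r)
w=P[178:222,225:290].reshape(-1,3);w=w[(w[:,2]>.1565)&(w[:,2]<.165)]
print(len(w),w[:,2].max());L=np.c_[w[:,:2]@ex,w[:,:2]@ey]
lo,hi=np.percentile(L,2,0),np.percentile(L,98,0);print(lo,hi,hi-lo);mid=(lo+hi)/2;print('wheel',mid[0]*ex+mid[1]*ey)
s=env.read_state();Tm=R.from_euler('xyz',s['orientation']).as_matrix()
tip=s['tool_pos']+Tm@[0,0,.166];print('tip',tip)
d=np.r_[mid[0]*ex+mid[1]*ey,.160]-tip;print('delta tool',Tm.T@d)
# finger geometry in tool frame
F=(P[225:300,200:310].reshape(-1,3)-s['tool_pos'])@Tm
t=F[(F[:,2]>.10)&(F[:,2]<.175)]
for z in np.arange(.10,.175,.01):
  k=t[(t[:,2]>=z)&(t[:,2]<z+.01)]
  if len(k):print(round(z,3),len(k),k.min(0),k.max(0))
E
```

```text
((0.5633831024169922, -0.013806849718093872), (0.25732171535491943, 0.07317623496055603), 76.71837615966797)
1052 0.1644369415869953
[0.53709225 0.06336753] [0.56659555 0.09150965] [0.0295033  0.02814212]
wheel [ 0.55515366 -0.04829943]
tip [ 0.55397411 -0.04874412  0.23858382]
delta tool [-0.00107493  0.00069954  0.07858347]
0.11 277 [ 0.00591006 -0.00944159  0.11227158] [0.01109713 0.00849926 0.11999903]
0.12 820 [ 0.00538782 -0.01131703  0.12000145] [0.01080385 0.01042134 0.12999735]
0.13 636 [ 0.00372116 -0.01209056  0.13001011] [0.01069475 0.01127266 0.1399605 ]
0.14 747 [-0.00205441 -0.01550773  0.14000273] [0.01071901 0.01463646 0.14999772]
0.15 591 [-0.00949923 -0.01496737  0.15004975] [0.01080881 0.01439033 0.15999137]
0.16 218 [ 0.00085586 -0.01247729  0.16000195] [0.01047579 0.01254622 0.1659246 ]
```

Emit:
send_rows(delta_pos=[[-0.0007,0.006,0.03],[-0.0007,0.0065,0.03],[0,0,0.02],[0,0,0.011],[0,0,0],[0,0,0]], angular=[[0,0,0],[0,0,0],[0,0,0],[0,0,0],[0,0,0],[0,0,0]], fingers=[0,0,0,0,0,0])

```text
time: 3.15
tool_pos: [0.5575, -0.0402, 0.337]
orientation: [3.142, 0.001, 2.914]
wrist_force: [0.1, -1.1, 0.2]
gripper_width: 0.0005
gripper_force: 0.0
```

Emit:
send_rows(delta_pos=[[0,0,0.0027],[0,0,0.0027],[0,0,0.0027],[0,0,0],[0,0,0]], angular=[[0,0,0],[0,0,0],[0,0,0],[0,0,0],[0,0,0]], fingers=[0,0,0,0,0])

```text
time: 3.65
tool_pos: [0.5573, -0.0401, 0.3304]
orientation: [-3.142, 0.0, 2.915]
wrist_force: [0.7, 0.3, 0.3]
gripper_width: 0.0005
gripper_force: 0.0
```

Emit:
send_rows(delta_pos=[[0,0,0.0013],[0,0,0.0013],[0,0,0.0013],[0,0,0],[0,0,0],[0,0,0]], angular=[[0,0,0],[0,0,0],[0,0,0],[0,0,0],[0,0,0],[0,0,0]], fingers=[0,0,0,0,0,0])

```text
time: 4.25
tool_pos: [0.5573, -0.0401, 0.3275]
orientation: [3.142, 0.0, 2.915]
wrist_force: [-1.4, -0.2, -0.1]
gripper_width: 0.0
gripper_force: 0.0
```

Emit:
send_rows(delta_pos=[[0,0,0.0013],[0,0,0],[0,0,0],[0,0,0]], angular=[[0,0,0],[0,0,0],[0,0,0],[0,0,0]], fingers=[0,0,0,0])

```text
time: 4.65
tool_pos: [0.5573, -0.0401, 0.3265]
orientation: [-3.142, 0.0, 2.915]
wrist_force: [0.1, 0.1, -0.4]
gripper_width: 0.0002
gripper_force: 0.1
```

```bash
python3 - <<'E'
from h import *
s=env.read_state();print(s['time'],s['tool_pos'],s['orientation'],s['wrist_force'])
c=cap('wrist');cv2.imwrite('pics/w2.png',c['frame'][...,::-1])
E
```

```text
4.65 [ 0.55730994 -0.04010885  0.32652223] [-3.14159204e+00  9.72024095e-05  2.91481104e+00] [ 0.05093387  0.10192517 -0.39329666]
```

View pics/w2.png

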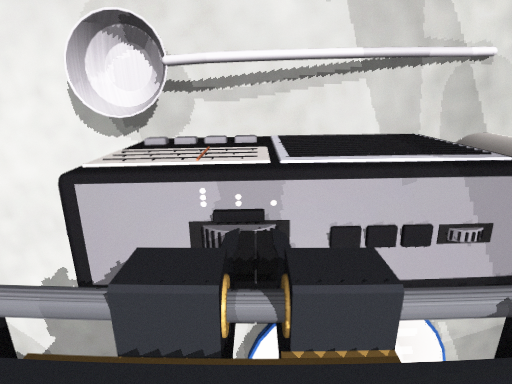

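The tip stands over the speaker-side half of the wheel: the tip is centred at column 255 and the wheel at about 240. I continue down to contact.

Emit:
send_rows(delta_pos=[[0,0,0.0013],[0,0,0],[0,0,0],[0,0,0]], angular=[[0,0,0],[0,0,0],[0,0,0],[0,0,0]], fingers=[0,0,0,0])

```text
time: 5.1
tool_pos: [0.5574, -0.0401, 0.3263]
orientation: [3.141, 0.0, 2.915]
wrist_force: [-2.9, 0.8, 7.6]
gripper_width: 0.0002
gripper_force: 3.7
```

Emit:
send_rows(delta_pos=[[0,0,0.0007],[0,0,0],[0,0,0],[0,0,0]], angular=[[0,0,0],[0,0,0],[0,0,0],[0,0,0]], fingers=[0,0,0,0])

```text
time: 5.5
tool_pos: [0.5575, -0.0401, 0.3262]
orientation: [3.141, 0.001, 2.915]
wrist_force: [-3.5, 0.1, 10.5]
gripper_width: 0.0006
gripper_force: 5.6
```

Emit:
send_rows(delta_pos=[[0,-0.0027,0],[0,-0.0027,0],[0,-0.0027,0],[0,0,0]], angular=[[0,0,0],[0,0,0],[0,0,0],[0,0,0]], fingers=[0,0,0,0])

```text
time: 5.9
tool_pos: [0.5562, -0.046, 0.3263]
orientation: [3.141, 0.001, 2.915]
wrist_force: [-2.5, 1.0, 11.7]
gripper_width: 0.0005
gripper_force: 5.6
```

```bash
python3 - <<'E'
from h import *
s=env.read_state();print(s['time'],s['tool_pos'],s['wrist_force'])
c=cap('wrist');cv2.imwrite('pics/w3.png',cv2.resize(c['frame'][180:280,150:350,::-1],None,fx=4,fy=4,interpolation=cv2.INTER_CUBIC))
E
```

```text
5.9 [ 0.5561524  -0.04595596  0.326268  ] [-2.4965838   0.95011127 11.69053787]
```

View pics/w3.png

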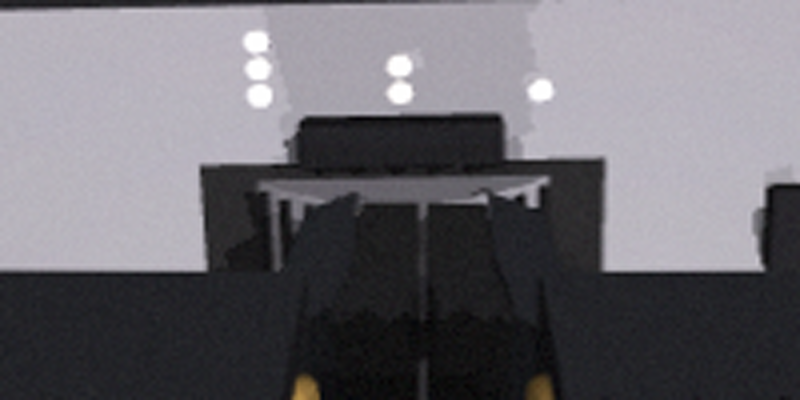

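The radio has not moved: the dots shifted 12 px, matching the 6 mm of tool travel. Nothing shows slip, so I roll on.

Emit:
send_rows(delta_pos=[[0,-0.0027,0],[0,-0.0027,0],[0,-0.0027,0]], angular=[[0,0,0],[0,0,0],[0,0,0]], fingers=[0,0,0])

```text
time: 6.25
tool_pos: [0.5549, -0.0518, 0.3263]
orientation: [3.141, 0.001, 2.915]
wrist_force: [-2.7, 0.3, 10.9]
gripper_width: 0.0005
gripper_force: 5.4
```

Emit:
send_rows(delta_pos=[[0,-0.0027,0],[0,-0.0027,0],[0,-0.0027,0],[0,0,0]], angular=[[0,0,0],[0,0,0],[0,0,0],[0,0,0]], fingers=[0,0,0,0])

```text
time: 6.65
tool_pos: [0.5534, -0.0587, 0.326]
orientation: [-3.141, 0.001, 2.914]
wrist_force: [-2.6, -2.0, 9.2]
gripper_width: 0.0007
gripper_force: 4.5
```

Emit:
send_rows(delta_pos=[[0,0,-0.004],[0,0,-0.01],[0,0,-0.03],[0,0,-0.04],[0,0,-0.04],[0,0,0],[0,0,0]], angular=[[0,0,0],[0,0,0],[0,0,0],[0,0,0],[0,0,0],[0,0,0],[0,0,0]], fingers=[0,0,0,0,0,0,0])

```text
time: 7.35
tool_pos: [0.5532, -0.0577, 0.4186]
orientation: [3.141, 0.001, 2.915]
wrist_force: [-0.7, -0.7, -1.0]
gripper_width: 0.0004
gripper_force: 0.0
```

```bash
python3 - <<'E'
from h import *
s=env.read_state();print(s['time'],s['tool_pos'],s['wrist_force'])
c=cap('wrist');cv2.imwrite('pics/w4.png',cv2.resize(c['frame'][120:270,140:340,::-1],None,fx=4,fy=4,interpolation=cv2.INTER_CUBIC))
P=cloud(c);q=P[150:240].reshape(-1,3);q=q[abs(q[:,2]-.15)<.004];print(cv2.minAreaRect(q[:,:2].astype(np.float32)))
E
```

```text
7.35 [ 0.55320709 -0.05768528  0.41855622] [-0.69167842 -0.71943037 -0.97048678]
((0.5692353844642639, -0.016475945711135864), (0.25924214720726013, 0.07701325416564941), 77.28239440917969)
```

View pics/w4.png

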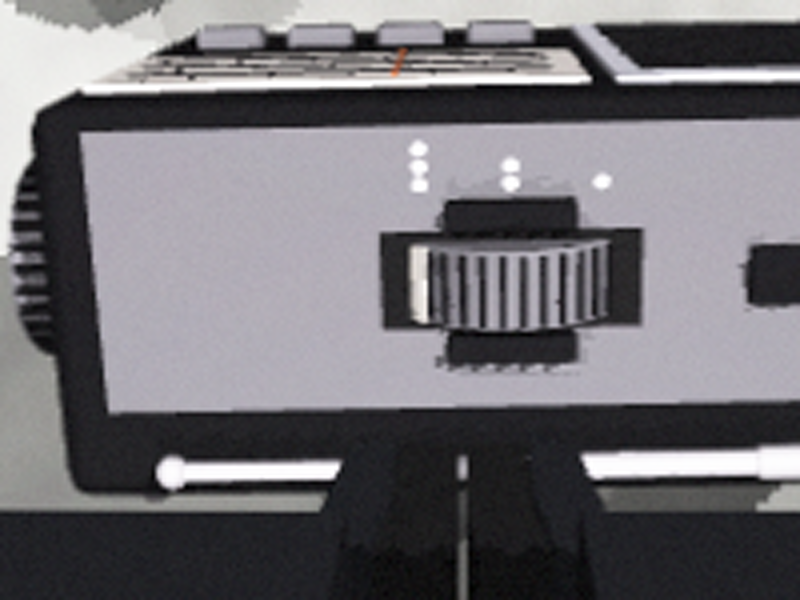

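The white mark now lies at (420,285) in the crop, under the three-dot sign and 45° towards the tuning knob. That is the third position, one click on, and the hand is clear.

```bash
python3 -c "
from rig import env
print(env.sign_off())"
```

```text
the job is handed in; nothing more can be done
None
```

I rolled the band wheel one click towards the tuning knob, from the second to the third position, and handed the job in with the hand clear; the last wrist picture showed the mark 45° over and no visible shift of the radio, but sign-off returned no verdict.

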